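# Stand the fallen bottle in the light tester and hold its shutter open at the mark

### The job

The white bottle has fallen over beside the light tester: stand it upright in the tester's round seat, setting it down rather than dropping it, and let it go. Then pull the tester's spring-loaded shutter grip out towards you until its pointer lines up with the index mark on top, and hold it there: finish while still holding the grip, because it springs shut if let go. Do not shift the index, and leave the other things on the bench where they are.

Things in the scene. Friction and masses are not known exactly. Their poses are not given: they have to be found in the camera images.
- bottle_mid (a point): Centre (half-way up, on the axis) of the white round bottle with a white screw cap that lies on its side: diameter 52 mm, 112 mm tall, 0.07 to 0.14 kg; the top 20 mm are the cap (diameter 32 mm). Its z axis runs from base to cap (level at first, the cap roughly towards the robot); the base is 56 mm from this centre. It can roll if pushed
- seat (a point): Centre of the floor of the tester's round seat, a shallow black-rimmed recess (inside diameter 62 mm, rim 5 mm high, 5 mm wide), floor 10 mm above the bench. Axes as the tester's. A bottle standing in it has its centre 56 mm above this point
- tester: Fixed light tester; origin under the middle of its base plate (130 mm in x, 230 mm in y, 10 mm thick); x level, away from the robot, y to its left, z up. Seat centre at y -75 mm. White lamp housing at y 42 to 112 mm, x -50 to 50 mm, top 85 mm above the bench; the shutter runs along the housing's side at y 31 to 42 mm
- grip (a point): Middle of the shutter's grip: an upright round steel post, 14 mm thick, with a 19 mm knob on top, in front of the tester (shut: x -135 mm, y 33 mm in the tester's frame). The point is on the post's axis, 73 mm above the bench; knob from 88 to 98 mm, post bare from 44 mm (top of the flat bar leading to the tester) to 88 mm. Axes as the tester's; moves with the shutter
- shutter (a joint): How far the shutter is pulled out towards the robot, along the tester's -x, in m: 0 shut (start), 0.075 the end stop. A spring pulls it shut with about 3 N at 0 and 8 N at 0.05
- pointer (a point): Tip of the black pointer bar that reaches over the top of the lamp housing and moves with the shutter; 90 mm above the bench; axes parallel to the tester's
- mark (a point): The index mark: the upright metal fin (3 mm thick) on the small black slider on top of the lamp housing, the point of it next to the pointer's path. The pointer lines up with it when both have the same position along the tester's x; that is when joint shutter equals joint index. Axes parallel to the tester's
- index (a joint): Where the index slider is set, in m: the reading of joint shutter at which the pointer lines up with it (0.025 to 0.055, differs from start to start). Stiff; not to be moved
- fallen_bottle: The same white bottle; this origin is the centre of its base, z from base to cap
- beaker: Bystander: clear beaker, diameter 59 mm, 82 mm tall, standing; origin under its centre
- dropper_bottle: Bystander: small brown bottle with white cap, diameter 30 mm, 78 mm tall, standing; origin under its centre
- cup: Bystander: small lidded sample cup, 35 x 43 mm, 24 mm tall; origin under its centre
- pen: Bystander: pen lying on the bench near the front edge, 145 mm long, 9 mm thick; origin under its centre

How it is judged:
On the way, in this order (a step that is already met when the one before it is completed fails the run):
1. the bottle stands upright in the seat, let go, with the shutter still shut (angle between bottle_mid's own z axis and vertical below 0.08 rad and horizontal distance between bottle_mid and seat below 0.009 m and z of bottle_mid in the frame of seat between 0.052 and 0.06 m and contact force between each of the arm, the fingers and fallen_bottle below 0.1 N and value of joint shutter below 0.006 m), for 0.3 s.
2. the shutter is pulled out so that its pointer is at the index mark (x of pointer in the frame of mark between -0.005 and 0.005 m), for 0.3 s.
At the end, for the whole second after the job is handed in: Bottle untouched, upright within 0.08 rad, on the seat's floor within 9 mm of its centre; pointer within 5 mm of the mark along the slide and still; fingers on the shutter's grip (over 1 N); index within 4 mm and bystanders within 25 mm of their starting places (all of step 2 and angle between bottle_mid's own z axis and vertical below 0.08 rad and horizontal distance between bottle_mid and seat below 0.009 m and z of bottle_mid in the frame of seat between 0.052 and 0.06 m and contact force between each of the arm, the fingers and fallen_bottle below 0.1 N and contact force between the fingers and shutter above 1 N and contact force between fallen_bottle and shutter below 0.1 N and velocity of joint shutter between -0.01 and 0.01 m/s and distance of mark from where it was at the start of the episode below 0.004 m and distance of each of beaker, dropper_bottle, cup, pen from where it was at the start of the episode below 0.025 m); the arm keeps its last pose, push and grip.
It fails at once if the index is shifted by more than 4 mm (distance of mark from where it was at the start of the episode above 0.004 m).
It fails at once if the bottle is let go in the air, more than about 25 mm above the seat (height (world z) of bottle_mid above 0.092 m and contact force between the fingers and fallen_bottle below 0.05 N).
It fails at once if a bystander is knocked over or pushed away by more than 25 mm (distance of any of beaker, dropper_bottle, cup, pen from where it was at the start of the episode above 0.025 m).
It also fails if it takes over 51 s, if anything falls off the work surface, if the arm or the gripper's body presses on something with over 40 N, if the wrist force passes 120 N, or if a joint passes its speed limit or range.

### The arm

A 7-joint arm with a two-finger parallel gripper is mounted at the origin on a cart in front of the work surface, level with it; the furniture and walls round the work are solid. World frame = base frame: x ahead of the robot, y to its left, z up, the work surface at z = 0. Lengths are in m, angles in rad, forces in N, time in s.
With the tool pointing down it reaches from about 0.4 to 0.85 m from the base axis. Payload 4.5 kg.
Tool frame: the origin (TCP) lies at the very end of the fingers, on their centre line; the grasp point (between the pads) lies 19 mm behind it (r.grip_point_offset is the distance from the TCP to the grasp point, in m); z points along the fingers, y is the line along which they close (so a half turn about z gives the same grasp; the last joint's range is limited). The gripper opens to 88 mm and grips with 3 to 60 N. Pads are 18 mm wide; open, the fingers measure 123 mm over their backs; the gripper's body (75 mm by 187 mm) begins 45 mm behind the grasp point.
Start: joints at [1.34, 0.689, -0.195, 1.565, 0.157, 0.902, -0.215], TCP at [0.164, -0.603, 0.239] pointing down, gripper open.
Joint ranges: [-3.01, 3.01], [-0.46, 2.08], [-1.47, 1.51], [0.13, 2.56], [-1, 4.14], [0.04, 2.09], [-2.66, 2.66]. Speed limits (rad/s): [2.57, 2.57, 3.14, 3.14, 3.14, 3.14, 3.14].

### API

Orientations are given as a unit quaternion [x, y, z, w].
In Python, from plant import r gives the robot as it stands.
- The arm moves only by the tool carry_out, never from a script. Its argument "rows" is a list of rows, each a list of 3 entries, a list of its own where there are three numbers: the shift along the tool's x, y, z in cm, then the turn, a rotation vector about the tool's x, y, z in degrees, then the closure, from 0 (fully open) to 1 (shut). A call has 1 to 12 rows; each row is the pose to reach, as a shift and turn from the pose commanded when the call began, along the tool's axes at that moment; what a row does not reach only later rows make up. A row lasts 1/10 s, in which the tool goes at most 50 mm and 8.59 degrees, less where a joint would pass 70% of its speed; a pose out of reach is approached as far as the arm can. A call with a gripper value outside its range is refused whole. The fingers move at their own pace and stop on an object; "newtons" is the grip in N (left out, the last holds). Time passes only in rows, so rows that repeat a pose let the fingers close. It gives the time, the measured TCP pose, the force, the opening and the grip force at its end, in the units of the state.
- r.get_state(): the state, without advancing time (a new reading comes with each control period).
- r.snapshot(name): name is "side" or "top"; returns a dict with "image" (480x640x3 uint8, red, green, blue), "fx", "fy", "cx", "cy" (pixels), "pose" (4x4, takes a point from camera to world coordinates). Camera axes: x right, y up, looking along -z (the intrinsics and any distortion apply to the point x, -y, -z); pixel columns grow to the right and rows downward; lengths in m; the calibration is good to about 2 mm. A picture is of the moment at which its call begins. There is no depth.
- r.finish_job(): hands the job in; it is judged then, once.
The state is a dict: "clock": time; "q": joint angles; "qd": joint speeds; "joint_torque": joint torques, N m; "tool_pos": TCP position; "eef_rot": TCP orientation; "contact_force": force on the tool from outside, world axes, zero at the start; "moment": the same for the moment, N m; "opening": opening from 0.0 (shut) to 1.0 (fully open); "finger_force": force on a finger pad.
Only numpy, scipy, OpenCV 4.12 (cv2) and the standard library are available. Lean on these libraries where they do the work, as an engineer would, in place of code of your own. Each camera call takes 0.05 s, during which the arm holds its last target. There are 200 camera calls.

## Working session

There is one attempt and no reset: what is moved stays moved. The work goes in short steps, Python scripts to look and compute and a tool call to move; the robot and the scene stay as the last step left them, time stands still between calls to the robot, and variables do not carry over. Pictures are saved under pics/ and viewed, at most 12 in all, crops included, and the job is handed in when it is done.

Besides the shell and the picture viewer there is one more tool, called after ">>>" as name([rows], argument=value, ...), one row to a line, values as JSON. carry_out: Moves the arm, as the interface text tells. Its arguments: {"type":"object","properties":{"rows":{"type":"array"},"newtons":{"type":"number"}},"required":["rows"]}

```bash
mkdir -p pics
cat > h.py <<'E'
import numpy as np, cv2
from plant import r
def snap(n,f):
    s=r.snapshot(n); cv2.imwrite('pics/'+f+'.png',cv2.cvtColor(s['image'],cv2.COLOR_RGB2BGR)); np.savez('pics/'+f+'.npz',**{k:np.array(v) for k,v in s.items()}); return s
def ld(f): return dict(np.load('pics/'+f+'.npz'))
def ray(s,u,v):
    T=s['pose']; d=np.array([(u-s['cx'])/s['fx'],-(v-s['cy'])/s['fy'],-1]); return T[:3,3],T[:3,:3]@d
def onz(s,u,v,z):
    o,d=ray(s,u,v); return o+d*(z-o[2])/d[2]
def proj(s,p):
    T=s['pose']; c=T[:3,:3].T@(np.array(p)-T[:3,3]); return s['cx']+s['fx']*c[0]/-c[2], s['cy']+s['fy']*c[1]/c[2]
E
python3 - <<'E'
from h import *
for n in('top','side'):
    s=snap(n,n+'0'); print(n,{k:v for k,v in s.items() if k!='image'})
print(r.get_state())
E
```

```text
top {'fx': 551.9758506773202, 'fy': 551.9758506773202, 'cx': 318.33213763545666, 'cy': 246.97120715062945, 'pose': array([[-0.01214334,  0.99325019, -0.11535421,  0.42048032],
       [-0.99973238, -0.01433162, -0.0181597 , -0.23103235],
       [-0.01969033,  0.11510282,  0.99315841,  1.09878872],
       [ 0.        ,  0.        ,  0.        ,  1.        ]])}
side {'fx': 540.5161602099487, 'fy': 540.5161602099487, 'cx': 313.41561887499245, 'cy': 238.31355990542153, 'pose': array([[-0.99838125, -0.04149018,  0.03890312,  0.54483773],
       [ 0.05490895, -0.52478038,  0.84946486,  0.58299323],
       [-0.01482885,  0.85022592,  0.52620908,  0.58090347],
       [ 0.        ,  0.        ,  0.        ,  1.        ]])}
{'clock': 0.1, 'q': array([ 1.3398164 ,  0.6898958 , -0.19453451,  1.56620978,  0.15730202,
        0.90253526, -0.21511114]), 'qd': array([-1.94669220e-03, -1.17199969e-03,  3.10780892e-06, -2.36547684e-03,
        1.10321118e-04, -8.80489043e-04, -8.20379032e-04]), 'joint_torque': array([-3.17601007e-03, -5.28504789e+01, -1.27152253e+00, -1.53838402e+01,
       -5.25559508e-02,  1.91431252e-03,  5.50938307e-05]), 'tool_pos': array([ 0.16337614, -0.60268402,  0.23800137]), 'eef_rot': array([ 9.91244027e-01,  1.32040119e-01, -1.67358793e-04, -8.10960416e-04]), 'contact_force': array([0.14190962, 0.06737755, 0.49496696]), 'moment': array([-0.04522977, -0.02706951, -0.01701052]), 'finger_force': 0.0, 'opening': 0.9987847771019702}
```

View pics/top0.png

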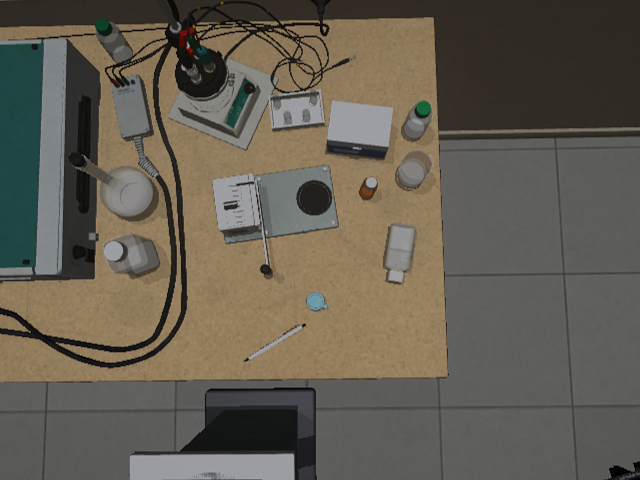

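View pics/side0.png

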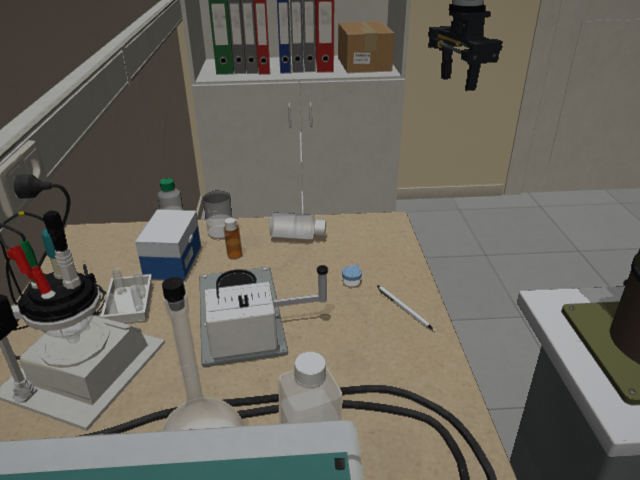

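The top view shows the bottle lying at about (402,226)–(396,282) with its cap down the image, the seat at (314,197), the knob at (266,269) and the index at (243,185). The side view shows the index and pointer on the housing at about (243,300). Next I'll measure with masks.

Run:
```python
from h import *
t=ld('top0'); s=ld('side0')
im=t['image']; hsv=cv2.cvtColor(im,cv2.COLOR_RGB2HSV)
# bottle: low saturation bright within roi
roi=np.zeros(im.shape[:2],np.uint8); roi[215:292,375:425]=1
m=((hsv[...,1]<45)&(hsv[...,2]>110)).astype(np.uint8)*roi
c=max(cv2.findContours(m,0,2)[0],key=cv2.contourArea); rc=cv2.minAreaRect(c);print('bottle rect',rc)
b=cv2.boxPoints(rc); print([onz(t,*p,.026).round(3) for p in b], onz(t,*rc[0],.026).round(4))
# seat: dark
roi[:]=0; roi[175:220,290:337]=1
m=(hsv[...,2]<70).astype(np.uint8)*roi
c=max(cv2.findContours(m,0,2)[0],key=cv2.contourArea); e=cv2.fitEllipse(c);print('seat',e,onz(t,*e[0],.014).round(4))
# knob
roi[:]=0; roi[258:280,255:274]=1
m=(hsv[...,2]<70).astype(np.uint8)*roi
c=max(cv2.findContours(m,0,2)[0],key=cv2.contourArea); x=cv2.minEnclosingCircle(c);print('knob',x,onz(t,*x[0],.095).round(4))
P=[onz(t,*p,.01).round(4) for p in((224,241),(338,229),(329,167))];print(P,np.degrees(np.arctan2(*(P[0]-P[1])[[1,0]])))
for n,p in dict(beaker=(410,172),drop=(368,188),cup=(316,301)).items(): print(n,onz(t,*p,.05).round(3))
A=cv2.resize(im[155:295,200:430],None,fx=3.4,fy=3.4,interpolation=2)
cv2.imwrite('pics/ct.png',A[:600,:800,::-1])
A=cv2.resize(s['image'][200:340,180:350],None,fx=4.2,fy=4.2,interpolation=2); cv2.imwrite('pics/cs.png',A[:600,:800,::-1])
```

```text
bottle rect ((398.9459533691406, 252.3243408203125), (24.00225257873535, 57.86844253540039), 9.462322235107422)
[array([ 0.481, -0.335,  0.026]), array([ 0.593, -0.356,  0.026]), array([ 0.584, -0.402,  0.026]), array([ 0.473, -0.38 ,  0.026])] [ 0.5323 -0.3684  0.026 ]
seat ((313.8734436035156, 197.39564514160156), (34.14591979980469, 34.98301315307617), 76.99103546142578) [ 0.6464 -0.2035  0.014 ]
knob ((266.0, 270.0), 6.403224468231201) [ 0.4961 -0.1166  0.095 ]
[array([ 0.5617, -0.023 ,  0.01  ]), array([ 0.5824, -0.2507,  0.01  ]), array([ 0.7092, -0.2346,  0.01  ])] 95.19442890773482
beaker [ 0.686 -0.391  0.05 ]
drop [ 0.656 -0.309  0.05 ]
cup [ 0.439 -0.206  0.05 ]
```

View pics/ct.png

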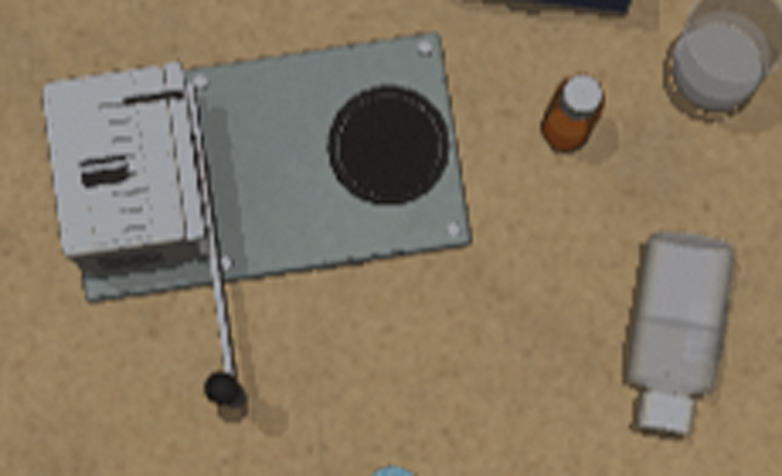

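View pics/cs.png

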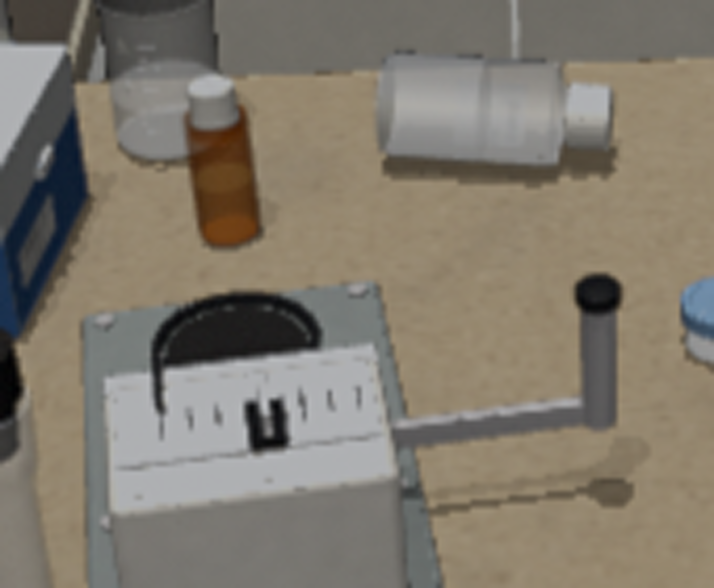

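The crops show the bottle axis about 10° off x, with the cap towards the robot. The pointer bar is at crop (155,98) and the index slider at (105,172). My plan is to grip the bottle with the tool tilted 45° forward and roll the wrist 180°, which stands the bottle upright.

```bash
cat >> h.py <<'E'
from scipy.spatial.transform import Rotation as Ro
def pose(yaw,tilt,flip=False,side=0):
    "tool down, x forward at yaw, tilted forward by tilt; flip = rolled 180 deg"
    R=Ro.from_euler('z',yaw,degrees=True)*Ro.from_matrix(np.diag([1,-1,-1.]))
    R=Ro.from_euler('z',yaw,degrees=True)*Ro.from_euler('x',side,degrees=True)*Ro.from_euler('y',-tilt,degrees=True)*Ro.from_matrix(np.diag([1,-1,-1.]))
    return R*Ro.from_euler('z',180,degrees=True) if flip else R
def go(p,R):
    "shift (cm) and turn (deg) in tool axes from the present pose; p = TCP"
    st=r.get_state(); R0=Ro.from_quat(st['eef_rot'])
    return (R0.inv().apply(np.array(p)-st['tool_pos'])*100).round(2),np.degrees((R0.inv()*R).as_rotvec()).round(1)
def st():
    s=r.get_state(); print('t',s['clock'],'p',s['tool_pos'].round(4),'q',s['q'].round(2),'F',s['contact_force'].round(1),'op',round(s['opening'],3),'ff',round(s['finger_force'],2)); print(Ro.from_quat(s['eef_rot']).as_matrix().round(3).tolist())
E
python3 - <<'E'
from h import *
t=ld('top0')
print(proj(t,onz(t,300,200,.1)))
for z in(.085,.09,.1): print(z,onz(t,245.6,183.8,z).round(4),onz(t,230.9,205.6,z).round(4))
print('W1',go([.45,-.36,.25],pose(-10.5,0)))
E
```

```text
(np.float64(300.0), np.float64(200.0))
0.085 [ 0.6597 -0.0773  0.085 ] [ 0.6185 -0.0498  0.085 ]
0.09 [ 0.6585 -0.078   0.09  ] [ 0.6176 -0.0507  0.09  ]
0.1 [ 0.6562 -0.0795  0.1   ] [ 0.6156 -0.0525  0.1   ]
W1 (array([ 34.02, -15.92,  -1.18]), array([-0.1,  0. , 25.7]))
```

>>> carry_out([
  [[34, -16, -1.2], [0, 0, 25.7], 0],
  [[34, -16, -1.2], [0, 0, 25.7], 0],
  [[34, -16, -1.2], [0, 0, 25.7], 0],
  [[34, -16, -1.2], [0, 0, 25.7], 0],
  [[34, -16, -1.2], [0, 0, 25.7], 0],
  [[34, -16, -1.2], [0, 0, 25.7], 0],
  [[34, -16, -1.2], [0, 0, 25.7], 0],
  [[34, -16, -1.2], [0, 0, 25.7], 0],
  [[34, -16, -1.2], [0, 0, 25.7], 0],
  [[34, -16, -1.2], [0, 0, 25.7], 0],
  [[34, -16, -1.2], [0, 0, 25.7], 0],
  [[34, -16, -1.2], [0, 0, 25.7], 0],
])

```text
clock: 1.3
tool_pos: [0.4482, -0.3614, 0.2506]
eef_rot: [0.996, -0.093, -0.0, 0.0]
contact_force: [0.6, 0.6, 0.9]
opening: 0.996
finger_force: 0.0
```

Run:
```python
from h import *
st(); print(go([.43,-.35,.2],pose(-10.5,45)))
print(go([.43,-.35,.2],pose(-10.5,20,side=25)));print(go([.43,-.35,.2],pose(-10.5,20,side=-25)))
```

```text
t 1.3 p [ 0.4482 -0.3614  0.2506] q [ 0.61  0.6  -0.03  1.71  0.02  0.83 -1.18] F [0.6 0.6 0.9] op 0.996 ff 0.0
[[0.983, -0.186, -0.001], [-0.186, -0.983, -0.001], [-0.001, 0.001, -1.0]]
(array([-2.  , -0.78,  5.06]), array([ 0.1, 45.1, -0.2]))
(array([-2.  , -0.78,  5.06]), array([24.8, 19.7,  4.1]))
(array([-2.  , -0.78,  5.06]), array([-24.7,  19.8,  -4.6]))
```

>>> carry_out([
  [[-1, 0, 2], [0, 8, 0], 0],
  [[-2, 0, 4], [0, 16, 0], 0],
  [[-3, 0, 5], [0, 24, 0], 0],
  [[-3, 0, 5], [0, 32, 0], 0],
  [[-3, 0, 5], [0, 40, 0], 0],
  [[-3, 0, 5], [0, 45, 0], 0],
  [[-3, 0, 5], [0, 45, 0], 0],
  [[-3, 0, 5], [0, 45, 0], 0],
  [[-3, 0, 5], [0, 45, 0], 0],
  [[-3, 0, 5], [0, 45, 0], 0],
])

```text
clock: 2.3
tool_pos: [0.4115, -0.417, 0.2671]
eef_rot: [0.932, -0.075, 0.354, -0.002]
contact_force: [0.2, -0.1, 0.3]
opening: 1.004
finger_force: 0.0
```

Run:
```python
from h import *
st()
```

```text
t 2.3 p [ 0.4115 -0.417   0.2671] q [ 1.54  0.68 -0.86  2.12 -1.    0.04  0.2 ] F [ 0.2 -0.1  0.3] op 1.004 ff 0.0
[[0.739, -0.138, 0.66], [-0.141, -0.989, -0.05], [0.659, -0.056, -0.75]]
```

The solver ran into a q5 limit. I'll back out to vertical, roll by half a turn, and swing round the other side, so that q5 goes positive.

```bash
cat >> h.py <<'E'
def po(az,tilt,yaw):
    "tool down with x at yaw, then tilted so the fingers point towards az"
    a=np.radians(az); ax=np.array([np.sin(a),-np.cos(a),0])
    return Ro.from_rotvec(ax*np.radians(tilt))*Ro.from_euler('z',yaw,degrees=True)*Ro.from_matrix(np.diag([1,-1,-1.]))
E
python3 - <<'E'
from h import *
print(po(-10.5,45,-10.5).as_matrix()[:,2])
p=[.45,-.36,.25]
R0=po(0,0,-10.5); R1=po(0,0,79.5); print(go(p,R0),go(p,R1))
R=po(0,0,79.5)
for k in(po(0,0,169.5),po(-129,30,169.5)): print(np.degrees((R.inv()*k).as_rotvec()).round(1))
E
```

```text
[ 0.69526621 -0.12885998 -0.70710678]
(array([ 0.92, -6.07,  3.54]), array([ -4. , -41.2,   1.3])) (array([ 0.92, -6.07,  3.54]), array([ 29. , -35.3, -84.5]))
[  0.   0. -90.]
[ 31.9  -9.4 -87.8]
```

>>> carry_out([
  [[1, -6, 3.5], [-4, -41, 1], 0],
  [[1, -6, 3.5], [-4, -41, 1], 0],
  [[1, -6, 3.5], [-4, -41, 1], 0],
  [[1, -6, 3.5], [-4, -41, 1], 0],
  [[1, -6, 3.5], [-4, -41, 1], 0],
  [[1, -6, 3.5], [-4, -41, 1], 0],
  [[1, -6, 3.5], [-4, -41, 1], 0],
  [[1, -6, 3.5], [-4, -41, 1], 0],
])

```text
clock: 3.1
tool_pos: [0.4567, -0.3562, 0.2525]
eef_rot: [0.997, -0.083, 0.001, 0.003]
contact_force: [-0.4, 0.3, -0.4]
opening: 1.002
finger_force: 0.0
```

>>> carry_out([
  [[0, 0, 0], [0, 0, -90], 0],
  [[0, 0, 0], [0, 0, -90], 0],
  [[0, 0, 0], [0, 0, -90], 0],
  [[0, 0, 0], [0, 0, -90], 0],
  [[0, 0, 0], [0, 0, -90], 0],
  [[0, 0, 0], [0, 0, -90], 0],
  [[0, 0, 0], [0, 0, -90], 0],
  [[0, 0, 0], [0, 0, -90], 0],
  [[0, 0, 0], [0, 0, -90], 0],
  [[0, 0, 0], [0, 0, -90], 0],
  [[0, 0, 0], [0, 0, -90], 0],
  [[0, 0, 0], [0, 0, -90], 0],
])

```text
clock: 4.3
tool_pos: [0.4522, -0.3579, 0.2516]
eef_rot: [0.766, 0.643, 0.0, 0.002]
contact_force: [-0.1, 0.7, -0.4]
opening: 1.001
finger_force: 0.0
```

Run:
```python
from h import *
st(); p=[.45,-.36,.25]
print(go(p,po(-129,30,169.5)),go(p,po(-129,30,140)))
```

```text
t 4.3 p [ 0.4522 -0.3579  0.2516] q [ 0.58  0.6   0.02  1.71 -0.01  0.82  0.43] F [-0.1  0.7 -0.4] op 1.001 ff 0.0
[[0.173, 0.985, 0.003], [0.985, -0.173, -0.003], [-0.002, 0.004, -1.0]]
(array([-0.25, -0.18,  0.16]), array([ 32. ,  -9. , -87.3])) (array([-0.25, -0.18,  0.16]), array([ 27. , -16. , -58.6]))
```

>>> carry_out([
  [[0, 0, 0], [32, -9, -87], 0],
  [[0, 0, 0], [32, -9, -87], 0],
  [[0, 0, 0], [32, -9, -87], 0],
  [[0, 0, 0], [32, -9, -87], 0],
  [[0, 0, 0], [32, -9, -87], 0],
  [[0, 0, 0], [32, -9, -87], 0],
  [[0, 0, 0], [32, -9, -87], 0],
  [[0, 0, 0], [32, -9, -87], 0],
  [[0, 0, 0], [32, -9, -87], 0],
  [[0, 0, 0], [32, -9, -87], 0],
  [[0, 0, 0], [32, -9, -87], 0],
  [[0, 0, 0], [32, -9, -87], 0],
])

```text
clock: 5.5
tool_pos: [0.4531, -0.3555, 0.251]
eef_rot: [0.089, 0.962, -0.215, -0.144]
contact_force: [0.2, -0.3, 0.4]
opening: 0.998
finger_force: 0.0
```

Run:
```python
from h import *
st(); 
for p,R in(([.43,-.37,.2],po(-80,35,169.5)),([.43,-.36,.17],po(-39,42,169.5)),([.43,-.35,.15],po(-10.5,45,169.5))): print(go(p,R))
```

```text
t 5.5 p [ 0.4531 -0.3555  0.251 ] q [ 0.4   0.69 -0.15  1.67  0.65  1.11  1.27] F [ 0.2 -0.3  0.4] op 0.998 ff 0.0
[[-0.942, 0.11, -0.316], [0.234, 0.892, -0.388], [0.239, -0.439, -0.866]]
(array([0.62, 0.7 , 5.71]), array([  6.4, -25.5,   6.7]))
(array([0.14, 2.91, 7.92]), array([ -5.6, -49.8,  10.9]))
(array([-0.11,  4.68,  9.26]), array([-25.4, -58.6,  10.4]))
```

q5 is now going positive. Continuing the swing.

>>> carry_out([
  [[0.3, 0.3, 3], [3, -13, 3], 0],
  [[0.6, 0.7, 5.7], [6, -25, 6], 0],
  [[0.6, 0.7, 5.7], [6, -25, 6], 0],
  [[0.4, 1.5, 6.5], [2, -33, 8], 0],
  [[0.3, 2.3, 7.2], [-2, -42, 9], 0],
  [[0.1, 2.9, 7.9], [-6, -50, 11], 0],
  [[0, 4, 8.5], [-15, -54, 11], 0],
  [[-0.1, 4.7, 9.3], [-25, -59, 10], 0],
  [[-0.1, 4.7, 9.3], [-25, -59, 10], 0],
  [[-0.1, 4.7, 9.3], [-25, -59, 10], 0],
  [[-0.1, 4.7, 9.3], [-25, -59, 10], 0],
  [[-0.1, 4.7, 9.3], [-25, -59, 10], 0],
])

```text
clock: 6.7
tool_pos: [0.4299, -0.3532, 0.1513]
eef_rot: [0.083, 0.926, -0.06, 0.364]
contact_force: [1.0, -0.2, -1.2]
opening: 1.001
finger_force: 0.0
```

Run:
```python
from h import *
st(); 
R=po(-10.5,45,169.5);a=R.as_matrix()[:,2]; G=np.array([.5195,-.366,.030]); T=G+.019*a
print(T, go(T-.09*a,R), go(T,R))
```

```text
t 6.7 p [ 0.4299 -0.3532  0.1513] q [ 1.22  0.89 -0.67  2.44  3.04  0.72 -0.73] F [ 1.  -0.2 -1.2] op 1.001 ff 0.0
[[-0.721, 0.198, 0.664], [0.11, 0.979, -0.172], [-0.684, -0.051, -0.728]]
[ 0.53271006 -0.36844834  0.01656497] (array([1.92, 0.8 , 7.91]), array([-2.8, -1.8,  1.4])) (array([ 1.64,  1.23, 16.89]), array([-2.8, -1.8,  1.4]))
```

>>> carry_out([
  [[1.9, 0.8, 4], [-3, -2, 1.5], 0],
  [[1.9, 0.8, 8], [-3, -2, 1.5], 0],
  [[1.9, 0.8, 8], [-3, -2, 1.5], 0],
  [[1.9, 0.8, 8], [-3, -2, 1.5], 0],
])

```text
clock: 7.1
tool_pos: [0.4702, -0.3562, 0.0774]
eef_rot: [0.084, 0.921, -0.033, 0.38]
contact_force: [-0.1, 0.2, 1.2]
opening: 1.0
finger_force: 0.0
```

Run:
```python
from h import *
t=snap('top','top1'); s=snap('side','side1')
st(); 
R=po(-10.5,45,169.5);a=R.as_matrix()[:,2]; G=np.array([.5195,-.366,.030]); T=G+.019*a
print(go(T,R))
A=cv2.resize(t['image'][200:350,330:470],None,fx=3,fy=3,interpolation=2)
B=cv2.resize(s['image'][140:290,240:370],None,fx=3,fy=3,interpolation=2)
cv2.imwrite('pics/pre.png',np.hstack([A,B])[...,::-1])
```

```text
t 7.2 p [ 0.4702 -0.3553  0.079 ] q [ 1.2   1.09 -0.67  2.35  3.11  0.78 -0.69] F [-0.8  0.7  0.6] op 1.0 ff 0.0
[[-0.697, 0.178, 0.694], [0.127, 0.984, -0.125], [-0.705, 0.001, -0.709]]
(array([-0.12, -0.19,  8.93]), array([ 0.2, -0.1,  0.1]))
```

View pics/pre.png

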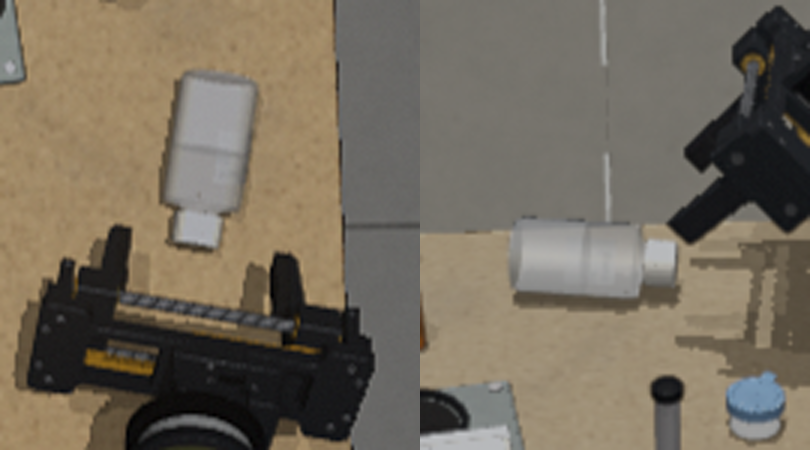

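The fingers straddle the bottle: the tips are at (118,232) and (285,262), with the cap end centred at (197,245) between them. I'll go in and close.

>>> carry_out([
  [[-0.1, -0.2, 3], [0, 0, 0], 0],
  [[-0.1, -0.2, 6], [0, 0, 0], 0],
  [[-0.1, -0.2, 8], [0, 0, 0], 0],
  [[-0.1, -0.2, 8.9], [0, 0, 0], 0],
  [[-0.1, -0.2, 8.9], [0, 0, 0], 0],
  [[-0.1, -0.2, 8.9], [0, 0, 0], 0],
])

```text
clock: 7.8
tool_pos: [0.5323, -0.3679, 0.0169]
eef_rot: [0.082, 0.921, -0.033, 0.38]
contact_force: [0.7, 0.4, 1.8]
opening: 0.997
finger_force: 0.0
```

>>> carry_out([
  [[0, 0, 0], [0, 0, 0], 0.2],
  [[0, 0, 0], [0, 0, 0], 0.3],
  [[0, 0, 0], [0, 0, 0], 0.4],
  [[0, 0, 0], [0, 0, 0], 0.6],
  [[0, 0, 0], [0, 0, 0], 0.8],
  [[0, 0, 0], [0, 0, 0], 0.8],
  [[0, 0, 0], [0, 0, 0], 0.8],
  [[0, 0, 0], [0, 0, 0], 0.8],
], newtons=25)

```text
clock: 8.6
tool_pos: [0.5329, -0.3684, 0.016]
eef_rot: [0.082, 0.921, -0.033, 0.38]
contact_force: [-0.8, -0.9, 0.9]
opening: 0.568
finger_force: 25.0
```

Run:
```python
from h import *
st()
print(go(r.get_state()['tool_pos']+[0,0,.15],po(-10.5,45,169.5)))
```

```text
t 8.6 p [ 0.5329 -0.3684  0.016 ] q [ 1.11  1.21 -0.64  2.17  3.1   0.75 -0.67] F [-0.8 -0.9  0.9] op 0.568 ff 25.0
[[-0.697, 0.177, 0.695], [0.126, 0.984, -0.124], [-0.706, 0.001, -0.708]]
(array([-10.59,   0.02, -10.62]), array([ 0.3, -0.1,  0.2]))
```

>>> carry_out([
  [[-2, 0, -2], [0, 0, 0], 0.8],
  [[-5, 0, -5], [0, 0, 0], 0.8],
  [[-8, 0, -8], [0, 0, 0], 0.8],
  [[-10.6, 0, -10.6], [0, 0, 0], 0.8],
  [[-10.6, 0, -10.6], [0, 0, 0], 0.8],
  [[-10.6, 0, -10.6], [0, 0, 0], 0.8],
])

```text
clock: 9.2
tool_pos: [0.533, -0.3685, 0.1663]
eef_rot: [0.082, 0.921, -0.033, 0.38]
contact_force: [-0.9, -0.4, -1.1]
opening: 0.565
finger_force: 25.0
```

>>> carry_out([
  [[0, 0, 0], [0, 0, -8], 0.8],
  [[0, 0, 0], [0, 0, -16], 0.8],
  [[0, 0, 0], [0, 0, -24], 0.8],
  [[0, 0, 0], [0, 0, -32], 0.8],
  [[0, 0, 0], [0, 0, -40], 0.8],
  [[0, 0, 0], [0, 0, -48], 0.8],
  [[0, 0, 0], [0, 0, -56], 0.8],
  [[0, 0, 0], [0, 0, -64], 0.8],
  [[0, 0, 0], [0, 0, -72], 0.8],
  [[0, 0, 0], [0, 0, -80], 0.8],
  [[0, 0, 0], [0, 0, -88], 0.8],
  [[0, 0, 0], [0, 0, -90], 0.8],
])

```text
clock: 10.4
tool_pos: [0.5324, -0.3676, 0.1634]
eef_rot: [-0.594, 0.709, -0.291, 0.245]
contact_force: [0.5, 0.2, -1.2]
opening: 0.57
finger_force: 25.0
```

Run:
```python
from h import *
st()
R=po(0,45,0);a=R.as_matrix()[:,2]; T=np.array([.6464,-.2035,.20])+.019*a
print(go(T-[.1,.05,0],po(-5,45,-5)),go(T,R))
```

```text
t 10.4 p [ 0.5324 -0.3676  0.1634] q [ 0.88  0.81 -0.25  2.21  3.55  0.57  0.16] F [ 0.5  0.2 -1.2] op 0.57 ff 24.99
[[-0.174, -0.7, 0.693], [-0.985, 0.125, -0.121], [-0.002, -0.703, -0.711]]
(array([-11.72,  -2.12,  -1.13]), array([  3. ,  -2.5, -93.6])) (array([-18.38,  -8.49,   5.19]), array([  5.9,  -5.4, -97.1]))
```

>>> carry_out([
  [[-1, 0, 0], [0, 0, -8], 0.8],
  [[-2, 0, 0], [0, 0, -16], 0.8],
  [[-3, 0, 0], [0, 0, -24], 0.8],
  [[-4, 0, 0], [0, 0, -32], 0.8],
  [[-5, 0, 0], [0, 0, -40], 0.8],
  [[-6, -1, 0], [1, 0, -48], 0.8],
  [[-7, -1, 0], [1, 0, -56], 0.8],
  [[-8, -1, 0], [1, -1, -64], 0.8],
  [[-9, -1, 0], [2, -1, -72], 0.8],
  [[-10, -2, 0], [2, -2, -80], 0.8],
  [[-11, -2, 0], [3, -2, -88], 0.8],
  [[-12, -2, -1], [3, -2, -94], 0.8],
])

```text
clock: 11.6
tool_pos: [0.5615, -0.251, 0.1854]
eef_rot: [0.922, -0.038, 0.385, 0.022]
contact_force: [-0.8, -0.0, -0.6]
opening: 0.57
finger_force: 25.0
```

Run:
```python
from h import *
st()
T=np.array([.6464,-.2035,.13])+[.01,0,0]
for y in(0,-5):print(go(T,po(y,45,y)))
```

```text
t 11.6 p [ 0.5615 -0.251   0.1854] q [0.33 0.78 0.26 2.36 3.73 0.86 1.35] F [-0.8 -0.  -0.6] op 0.57 ff 24.99
[[0.7, -0.086, 0.709], [-0.053, -0.996, -0.069], [0.712, 0.011, -0.702]]
(array([ 2.45, -5.61, 10.28]), array([ 3.9, -0.4, -3. ]))
(array([ 2.45, -5.61, 10.28]), array([ 0.4, -0.4,  0.5]))
```

>>> carry_out([
  [[1.2, -2.5, 3], [2, 0, -1], 0.8],
  [[2.4, -5.6, 6], [4, 0, -3], 0.8],
  [[2.4, -5.6, 9], [4, 0, -3], 0.8],
  [[2.4, -5.6, 10.3], [4, 0, -3], 0.8],
  [[2.4, -5.6, 10.3], [4, 0, -3], 0.8],
  [[2.4, -5.6, 10.3], [4, 0, -3], 0.8],
])

```text
clock: 12.2
tool_pos: [0.6546, -0.2055, 0.1309]
eef_rot: [0.923, -0.003, 0.385, -0.0]
contact_force: [-0.7, 0.2, -0.5]
opening: 0.568
finger_force: 25.0
```

Run:
```python
from h import *
t=snap('top','top2'); s=snap('side','side2'); st()
A=cv2.resize(t['image'][130:280,230:360],None,fx=3,fy=3,interpolation=2)
B=cv2.resize(s['image'][150:300,190:320],None,fx=3,fy=3,interpolation=2)
cv2.imwrite('pics/above.png',np.hstack([A,B])[...,::-1])
# expected projections of bottle base/top if centred over the seat
for n,c in(('top',t),('side',s)):
    print(n,[np.round(proj(c,[.6464,-.2035,z]),1) for z in(.074,.166,.186)])
```

```text
t 12.3 p [ 0.6548 -0.2056  0.132 ] q [0.22 0.9  0.22 2.17 3.67 0.8  1.31] F [-0.   0.1 -1. ] op 0.57 ff 24.99
[[0.702, -0.005, 0.712], [-0.005, -1.0, -0.002], [0.712, -0.002, -0.702]]
top [array([313. , 190.9]), array([311.4, 179.4]), array([311.1, 176.6])]
side [array([233.8, 251.4]), array([228.6, 204.2]), array([227.4, 193.2])]
```

View pics/above.png

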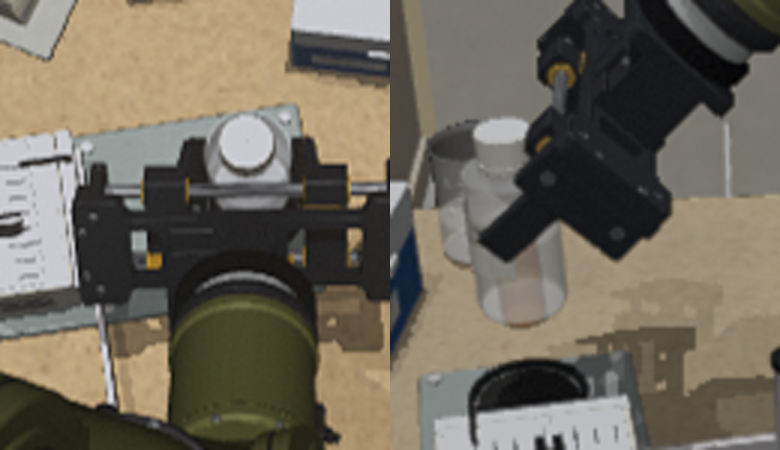

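The bottle hangs upright over the seat. The cap centre is at (312,177) in the top view against (311,177) expected, and at (227,194) in the side view against (227,193). I'll yaw to align with the tester for clearance, then lower.

Run:
```python
from h import *
y=np.radians(7); f=np.array([np.cos(y),np.sin(y),0]); S=np.array([.646,-.203,0])
for z in(.132,.078,.067): print(go(S+.0085*f+[0,0,z],po(7,45,7)))
```

```text
(array([-0.02, -0.37, -0.03]), array([ 5.1, -0.4, -5.2]))
(array([-3.87, -0.36,  3.76]), array([ 5.1, -0.4, -5.2]))
(array([-4.65, -0.35,  4.53]), array([ 5.1, -0.4, -5.2]))
```

>>> carry_out([
  [[0, -0.4, 0], [5, -0.4, -5], 0.8],
  [[0, -0.4, 0], [5, -0.4, -5], 0.8],
  [[-1.3, -0.4, 1.3], [5, -0.4, -5], 0.8],
  [[-2.6, -0.4, 2.5], [5, -0.4, -5], 0.8],
  [[-3.4, -0.4, 3.3], [5, -0.4, -5], 0.8],
  [[-3.8, -0.4, 3.7], [5, -0.4, -5], 0.8],
  [[-3.9, -0.4, 3.8], [5, -0.4, -5], 0.8],
  [[-3.9, -0.4, 3.8], [5, -0.4, -5], 0.8],
])

```text
clock: 13.1
tool_pos: [0.6561, -0.2004, 0.0776]
eef_rot: [0.922, 0.055, 0.383, -0.024]
contact_force: [-0.1, -0.2, -0.4]
opening: 0.565
finger_force: 25.0
```

Run:
```python
from h import *
t=snap('top','top3'); s=snap('side','side3'); st()
A=cv2.resize(t['image'][130:280,230:360],None,fx=3,fy=3,interpolation=2)
B=cv2.resize(s['image'][180:330,190:320],None,fx=3,fy=3,interpolation=2)
cv2.imwrite('pics/low.png',np.hstack([A,B])[...,::-1])
for n,c in(('top',t),('side',s)):
    print(n,[np.round(proj(c,[.6464,-.2035,z]),1) for z in(.02,.132)])
```

```text
t 13.2 p [ 0.6563 -0.2004  0.078 ] q [0.28 1.02 0.19 2.12 3.77 0.87 1.38] F [ 0.4 -0.2 -1.1] op 0.569 ff 24.99
[[0.7, 0.12, 0.704], [0.084, -0.993, 0.086], [0.709, -0.001, -0.705]]
top [array([313.8, 196.8]), array([312. , 183.9])]
side [array([236.6, 276.8]), array([230.6, 222.2])]
```

View pics/low.png

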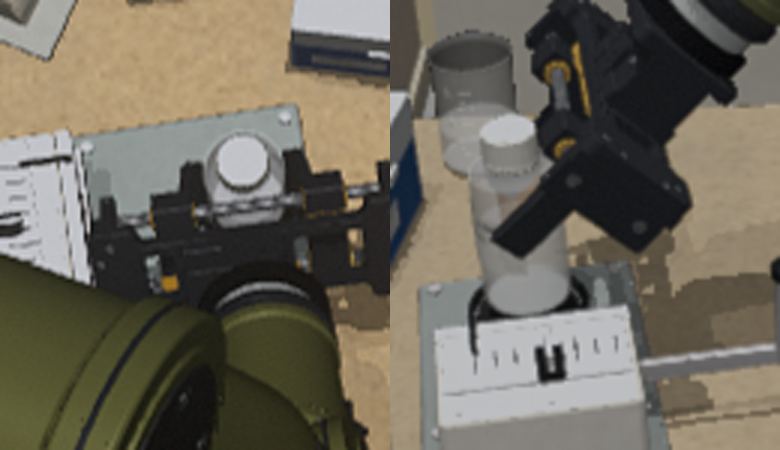

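The bottle is over the seat within about 2 mm: cap at (311,183) in the top view, base at (236,277) in the side view. Lowering the rest of the way.

>>> carry_out([
  [[-0.3, 0, 0.2], [0, 0, 0], 0.8],
  [[-0.5, 0, 0.4], [0, 0, 0], 0.8],
  [[-0.7, 0, 0.6], [0, 0, 0], 0.8],
  [[-0.8, 0, 0.75], [0, 0, 0], 0.8],
  [[-0.8, 0, 0.75], [0, 0, 0], 0.8],
])

```text
clock: 13.7
tool_pos: [0.6557, -0.2002, 0.0659]
eef_rot: [0.922, 0.055, 0.383, -0.024]
contact_force: [0.3, -0.5, -0.6]
opening: 0.57
finger_force: 25.0
```

Run:
```python
from h import *
st()
```

```text
t 13.7 p [ 0.6557 -0.2002  0.0659] q [0.28 1.04 0.19 2.12 3.76 0.89 1.39] F [ 0.3 -0.5 -0.6] op 0.57 ff 24.99
[[0.701, 0.121, 0.703], [0.084, -0.993, 0.087], [0.708, -0.002, -0.706]]
```

No contact yet, so I'll go down in 1 mm steps.

>>> carry_out([
  [[-0.07, 0, 0.07], [0, 0, 0], 0.8],
  [[-0.14, 0, 0.14], [0, 0, 0], 0.8],
  [[-0.14, 0, 0.14], [0, 0, 0], 0.8],
])

```text
clock: 14.0
tool_pos: [0.656, -0.2003, 0.0655]
eef_rot: [0.921, 0.055, 0.384, -0.024]
contact_force: [-2.6, 0.5, 5.5]
opening: 0.569
finger_force: 25.0
```

>>> carry_out([
  [[-0.07, 0, 0.07], [0, 0, 0], 0.8],
  [[-0.1, 0, 0.1], [0, 0, 0], 0.8],
  [[-0.1, 0, 0.1], [0, 0, 0], 0.8],
])

```text
clock: 14.3
tool_pos: [0.6565, -0.2003, 0.0655]
eef_rot: [0.921, 0.056, 0.385, -0.024]
contact_force: [-5.9, 0.7, 13.6]
opening: 0.567
finger_force: 25.1
```

Contact with the floor. I'll take the load off and open.

>>> carry_out([
  [[0.14, 0, -0.14], [0, 0, 0], 0.8],
  [[0.14, 0, -0.14], [0, 0, 0], 0.3],
  [[0.14, 0, -0.14], [0, 0, 0], 0.2],
  [[0.14, 0, -0.14], [0, 0, 0], 0.1],
  [[0.14, 0, -0.14], [0, 0, 0], 0],
  [[0.14, 0, -0.14], [0, 0, 0], 0],
  [[0.14, 0, -0.14], [0, 0, 0], 0],
])

```text
clock: 15.0
tool_pos: [0.6557, -0.2003, 0.0647]
eef_rot: [0.922, 0.055, 0.383, -0.024]
contact_force: [0.4, -0.7, -0.0]
opening: 1.001
finger_force: 0.0
```

>>> carry_out([
  [[0, 0, -1], [0, 0, 0], 0],
  [[0, 0, -3], [0, 0, 0], 0],
  [[0, 0, -6], [0, 0, 0], 0],
  [[0, 0, -10], [0, 0, 0], 0],
  [[0, 0, -14], [0, 0, 0], 0],
  [[0, 0, -18], [0, 0, 0], 0],
  [[0, 0, -18], [0, 0, 0], 0],
  [[0, 0, -18], [0, 0, 0], 0],
])

```text
clock: 15.8
tool_pos: [0.529, -0.2164, 0.1929]
eef_rot: [0.922, 0.055, 0.384, -0.023]
contact_force: [0.7, -0.4, -0.2]
opening: 0.997
finger_force: 0.0
```

Run:
```python
from h import *
t=snap('top','top4'); s=snap('side','side4'); st()
A=cv2.resize(t['image'][150:285,205:345],None,fx=3,fy=3,interpolation=2)
B=cv2.resize(s['image'][200:335,190:335],None,fx=3,fy=3,interpolation=2)
cv2.imwrite('pics/rel.png',np.hstack([A,B])[...,::-1])
for n,c in(('top',t),('side',s)):
    print(n,[np.round(proj(c,[.6464,-.2035,z]),1) for z in(.01,.122)])
```

```text
t 15.9 p [ 0.53   -0.2155  0.1916] q [0.43 0.75 0.23 2.39 3.96 0.89 1.41] F [0.2 0.  0.6] op 1.004 ff 0.0
[[0.7, 0.122, 0.704], [0.085, -0.993, 0.087], [0.709, -0.002, -0.705]]
top [array([313.9, 197.8]), array([312.2, 185.2])]
side [array([237.1, 281.4]), array([231.2, 227.4])]
```

View pics/rel.png

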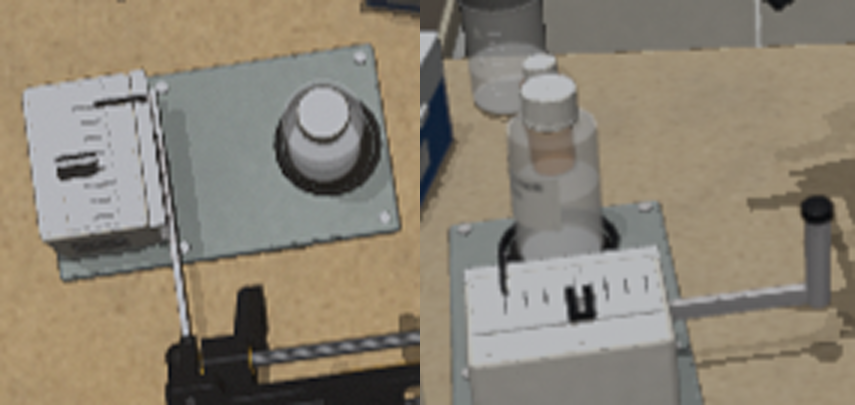

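The bottle stands upright in the seat. The pointer is at top-crop (120,100), the index slider at (77,165), and the shutter is still shut. For the pull I want a vertical tool, so I'll roll back and unwind the wrist.

Run:
```python
from h import *
p=[.46,-.26,.26]
print(go(p,po(-10,45,-10)), go(p,po(-10,45,80)))
```

```text
(array([ -0.43,   3.56, -10.13]), array([-12.1,  -0.1,  11.9])) (array([ -0.43,   3.56, -10.13]), array([ -9.1,  -9.3, -77.7]))
```

>>> carry_out([
  [[-0.2, 1.8, -5], [-6, 0, 6], 0],
  [[-0.4, 3.6, -10], [-12, 0, 12], 0],
  [[-0.4, 3.6, -10], [-12, 0, 12], 0],
  [[-0.4, 3.6, -10], [-12, 0, 12], 0],
])

```text
clock: 16.3
tool_pos: [0.461, -0.2604, 0.26]
eef_rot: [0.92, -0.08, 0.383, 0.033]
contact_force: [0.6, -0.4, 0.3]
opening: 1.005
finger_force: 0.0
```

>>> carry_out([
  [[0, 0, 0], [0, 0, 100], 0],
  [[0, 0, 0], [0, 0, 100], 0],
  [[0, 0, 0], [0, 0, 100], 0],
  [[0, 0, 0], [0, 0, 100], 0],
  [[0, 0, 0], [0, 0, 100], 0],
  [[0, 0, 0], [0, 0, 100], 0],
  [[0, 0, 0], [0, 0, 100], 0],
  [[0, 0, 0], [0, 0, 100], 0],
  [[0, 0, 0], [0, 0, 100], 0],
  [[0, 0, 0], [0, 0, 100], 0],
  [[0, 0, 0], [0, 0, 100], 0],
  [[0, 0, 0], [0, 0, 100], 0],
])

```text
clock: 17.5
tool_pos: [0.4623, -0.2602, 0.2584]
eef_rot: [-0.528, 0.758, -0.269, 0.273]
contact_force: [0.2, -0.0, 0.2]
opening: 1.0
finger_force: 0.0
```

>>> carry_out([
  [[0, 0, 0], [0, 0, 80], 0],
  [[0, 0, 0], [0, 0, 80], 0],
  [[0, 0, 0], [0, 0, 80], 0],
  [[0, 0, 0], [0, 0, 80], 0],
  [[0, 0, 0], [0, 0, 80], 0],
  [[0, 0, 0], [0, 0, 80], 0],
  [[0, 0, 0], [0, 0, 80], 0],
  [[0, 0, 0], [0, 0, 80], 0],
  [[0, 0, 0], [0, 0, 80], 0],
  [[0, 0, 0], [0, 0, 80], 0],
])

```text
clock: 18.5
tool_pos: [0.4623, -0.2603, 0.2587]
eef_rot: [0.083, 0.92, -0.03, 0.383]
contact_force: [0.2, 0.3, -0.6]
opening: 1.0
finger_force: 0.0
```

Run:
```python
from h import *
st()
for p,R in(([.45,-.28,.26],po(-39,42,169.5)),([.45,-.29,.26],po(-80,35,169.5)),([.45,-.3,.26],po(-115,30,169.5))): print(go(p,R))
```

```text
t 18.5 p [ 0.4623 -0.2603  0.2587] q [ 0.98  0.57 -0.57  2.49  3.16  0.58 -1.17] F [ 0.2  0.3 -0.6] op 1.0 ff 0.0
[[-0.693, 0.176, 0.699], [0.129, 0.984, -0.119], [-0.709, 0.007, -0.705]]
(array([ 0.51, -2.15, -0.72]), array([18.8,  7.8, -7.6]))
(array([ 0.38, -3.14, -0.6 ]), array([ 31.2,  31.7, -12.6]))
(array([ 0.25, -4.12, -0.48]), array([ 28.3,  51.7, -11.3]))
```

>>> carry_out([
  [[0.2, -1, -0.3], [10, 4, -4], 0],
  [[0.5, -2, -0.7], [19, 8, -8], 0],
  [[0.5, -2.5, -0.7], [23, 15, -9], 0],
  [[0.4, -2.8, -0.6], [27, 23, -11], 0],
  [[0.4, -3.1, -0.6], [31, 32, -13], 0],
  [[0.3, -3.5, -0.5], [30, 39, -12], 0],
  [[0.3, -3.8, -0.5], [29, 46, -12], 0],
  [[0.2, -4.1, -0.5], [28, 52, -11], 0],
  [[0.2, -4.1, -0.5], [28, 52, -11], 0],
  [[0.2, -4.1, -0.5], [28, 52, -11], 0],
  [[0.2, -4.1, -0.5], [28, 52, -11], 0],
])

```text
clock: 19.6
tool_pos: [0.4494, -0.3088, 0.2632]
eef_rot: [0.092, 0.954, -0.284, 0.033]
contact_force: [0.7, -0.6, -0.5]
opening: 1.005
finger_force: 0.0
```

Run:
```python
from h import *
st()
for y in (169.5,97): print(go([.47,-.2,.24],po(0,0,y)))
```

```text
t 19.6 p [ 0.4494 -0.3088  0.2632] q [0.03 0.55 0.24 2.08 0.91 0.56 0.82] F [ 0.7 -0.6 -0.5] op 1.005 ff 0.0
[[-0.981, 0.194, 0.012], [0.156, 0.822, -0.547], [-0.116, -0.535, -0.837]]
(array([-0.06, 10.59, -3.99]), array([-32.5,   6.9,  -0.5]))
(array([-0.06, 10.59, -3.99]), array([-23.6,  26.4,  69.9]))
```

Unwound (q5 is 0.91). Next I'll go vertical with the closing direction along the tester's x.

>>> carry_out([
  [[0, 5, -2], [-24, 26, 70], 0],
  [[0, 10.6, -4], [-24, 26, 70], 0],
  [[0, 10.6, -4], [-24, 26, 70], 0],
  [[0, 10.6, -4], [-24, 26, 70], 0],
  [[0, 10.6, -4], [-24, 26, 70], 0],
  [[0, 10.6, -4], [-24, 26, 70], 0],
  [[0, 10.6, -4], [-24, 26, 70], 0],
  [[0, 10.6, -4], [-24, 26, 70], 0],
  [[0, 10.6, -4], [-24, 26, 70], 0],
  [[0, 10.6, -4], [-24, 26, 70], 0],
  [[0, 10.6, -4], [-24, 26, 70], 0],
  [[0, 10.6, -4], [-24, 26, 70], 0],
])

```text
clock: 20.8
tool_pos: [0.47, -0.1998, 0.2409]
eef_rot: [0.661, 0.75, 0.005, 0.006]
contact_force: [-1.3, 0.2, -0.6]
opening: 1.0
finger_force: 0.0
```

Run:
```python
from h import *
st()
# knob by two views: pixel centroid of dark blob near the seen place
t,s=ld('top0'),ld('side4')
print('knob top0', onz(t,266,269.5,.093).round(4))
g=cv2.cvtColor(s['image'],cv2.COLOR_RGB2GRAY); u0,v0=190+818/3-0,200+210/3
u,v=u0-420/3,v0
m=np.zeros_like(g); a,b=int(v)-9,int(u)-9; m[a:a+18,b:b+18]=(g[a:a+18,b:b+18]<60); c=max(cv2.findContours(m,0,2)[0],key=cv2.contourArea)
x=cv2.minAreaRect(c); print(x, onz(s,*x[0],.093).round(4))
# axis of the tester from screws in top4 (z=.01)
t=ld('top4'); q=lambda x,y: onz(t,205+x/3,150+y/3,.011)
P=[q(162,88),q(362,57),q(385,217),q(185,247)]; 
print([p.round(4) for p in P]); 
for i,j in((1,0),(2,3),(2,1),(3,0)): d=P[j]-P[i]; print(np.degrees(np.arctan2(d[1],d[0])).round(2))
print(go([.497,-.117,.2],po(0,0,97)))
```

```text
t 20.8 p [ 0.47   -0.1998  0.2409] q [ 0.28  0.53  0.05  1.92 -0.04  0.67  0.48] F [-1.3  0.2 -0.6] op 1.0 ff 0.0
[[-0.125, 0.992, 0.016], [0.992, 0.125, -0.001], [-0.003, 0.016, -1.0]]
knob top0 [ 0.4972 -0.1164  0.093 ]
((322.0, 269.5), (9.0, 10.0), 90.0) [ 0.5004 -0.1108  0.093 ]
[array([ 0.6859, -0.0931,  0.011 ]), array([ 0.7049, -0.2279,  0.011 ]), array([ 0.5958, -0.2417,  0.011 ]), array([ 0.5777, -0.1085,  0.011 ])]
98.03
97.76
7.21
8.07
(array([7.89, 3.65, 4.12]), array([0.9, 0.2, 0.2]))
```

The knob is near (0.498, −0.115), which agrees with the position predicted from the seat at a yaw of 7.7°. I'll move above it and descend.

Run:
```python
from h import *
for z in(.13,.051): print(go([.498,-.1147,z],po(0,0,97.7)))
```

```text
(array([ 8.13,  3.67, 11.13]), array([ 0.9,  0.2, -0.5]))
(array([ 8.16,  3.55, 19.02]), array([ 0.9,  0.2, -0.5]))
```

>>> carry_out([
  [[4, 1.8, 3], [0.9, 0.2, -0.5], 0],
  [[8.1, 3.7, 6], [0.9, 0.2, -0.5], 0],
  [[8.1, 3.7, 9], [0.9, 0.2, -0.5], 0],
  [[8.1, 3.7, 11.1], [0.9, 0.2, -0.5], 0],
  [[8.1, 3.7, 11.1], [0.9, 0.2, -0.5], 0],
  [[8.1, 3.7, 11.1], [0.9, 0.2, -0.5], 0],
])

```text
clock: 21.4
tool_pos: [0.4984, -0.1157, 0.131]
eef_rot: [0.659, 0.752, 0.0, 0.0]
contact_force: [0.0, 0.0, 0.8]
opening: 0.997
finger_force: 0.0
```

Run:
```python
from h import *
t=snap('top','top5'); s=snap('side','side5'); st(); print(go([.498,-.1147,.051],po(0,0,97.7)))
A=cv2.resize(t['image'][175:310,200:335],None,fx=3,fy=3,interpolation=2)
B=cv2.resize(s['image'][200:335,240:375],None,fx=3,fy=3,interpolation=2)
cv2.imwrite('pics/post.png',np.hstack([A,B])[...,::-1])
```

```text
t 21.5 p [ 0.499  -0.1165  0.1321] q [ 0.11  0.71  0.04  2.01 -0.07  0.42  0.34] F [ 0.3 -0.3 -0.2] op 0.998 ff 0.0
[[-0.13, 0.992, 0.003], [0.992, 0.13, -0.001], [-0.001, 0.003, -1.0]]
(array([ 0.2 , -0.11,  8.11]), array([ 0.2,  0.1, -0.2]))
```

View pics/post.png

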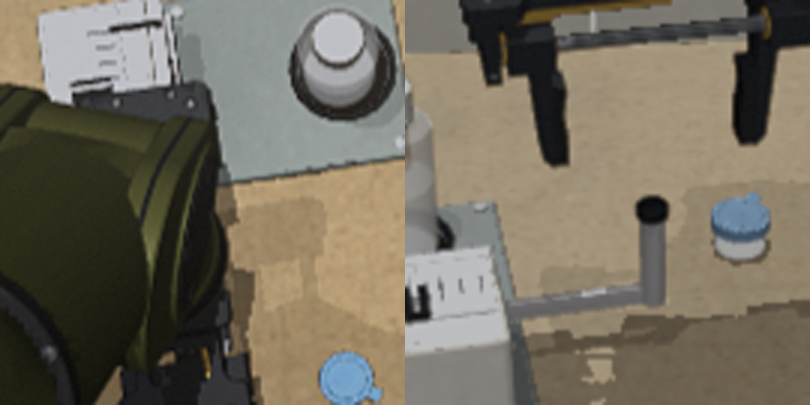

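The fingers straddle the post: tips at (552,160) and (748,140), knob at (652,208) midway between them. I'll descend and close.

>>> carry_out([
  [[0.1, -0.1, 2], [0, 0, 0], 0],
  [[0.2, -0.1, 4], [0, 0, 0], 0],
  [[0.2, -0.1, 6], [0, 0, 0], 0],
  [[0.2, -0.1, 7.5], [0, 0, 0], 0],
  [[0.2, -0.1, 8], [0, 0, 0], 0],
  [[0.2, -0.1, 8], [0, 0, 0], 0],
])

```text
clock: 22.1
tool_pos: [0.4974, -0.1148, 0.0515]
eef_rot: [0.66, 0.751, 0.001, 0.001]
contact_force: [-0.1, -0.1, -0.0]
opening: 0.999
finger_force: 0.0
```

>>> carry_out([
  [[0, 0, 0], [0, 0, 0], 0.5],
  [[0, 0, 0], [0, 0, 0], 0.6],
  [[0, 0, 0], [0, 0, 0], 0.7],
  [[0, 0, 0], [0, 0, 0], 0.8],
  [[0, 0, 0], [0, 0, 0], 0.9],
  [[0, 0, 0], [0, 0, 0], 1],
  [[0, 0, 0], [0, 0, 0], 1],
  [[0, 0, 0], [0, 0, 0], 1],
  [[0, 0, 0], [0, 0, 0], 1],
  [[0, 0, 0], [0, 0, 0], 1],
], newtons=40)

```text
clock: 23.1
tool_pos: [0.4984, -0.1144, 0.0511]
eef_rot: [0.66, 0.752, 0.001, 0.002]
contact_force: [2.5, 0.6, -1.5]
opening: 0.178
finger_force: 40.0
```

Run:
```python
from h import *
st()
t=ld('top4')
# crop of pointer/index, top4 and side4, for dark pixels
for n,(a,b,c,d) in(('top4',(172,225,212,262)),('side4',(270,312,195,250))):
    g=cv2.cvtColor(ld(n)['image'],cv2.COLOR_RGB2GRAY)
    m=np.zeros_like(g); m[a:b,c:d]=g[a:b,c:d]<75
    k,_,S,C=cv2.connectedComponentsWithStats(m); print(n,[(S[i].tolist(),C[i].round(1).tolist()) for i in range(1,k) if S[i][4]>6])
t,s=ld('top4'),ld('side4')
A=cv2.resize(t['image'][170:225,208:263],None,fx=7,fy=7,interpolation=2)
B=cv2.resize(s['image'][270:325,195:250],None,fx=7,fy=7,interpolation=2)
cv2.imwrite('pics/mark.png',np.hstack([A,B])[...,::-1])
```

```text
t 23.1 p [ 0.4984 -0.1144  0.0511] q [ 0.12  0.87  0.02  2.05 -0.07  0.23  0.34] F [ 2.5  0.6 -1.5] op 0.178 ff 39.98
[[-0.13, 0.992, 0.004], [0.992, 0.13, -0.0], [-0.001, 0.004, -1.0]]
top4 [([237, 182, 17, 4, 27], [245.4, 183.1]), ([260, 201, 2, 12, 13], [260.7, 206.3]), ([224, 204, 14, 6, 50], [230.2, 206.7])]
side4 [([216, 275, 8, 23, 81], [218.9, 283.5]), ([239, 295, 9, 12, 73], [243.1, 301.3])]
```

View pics/mark.png

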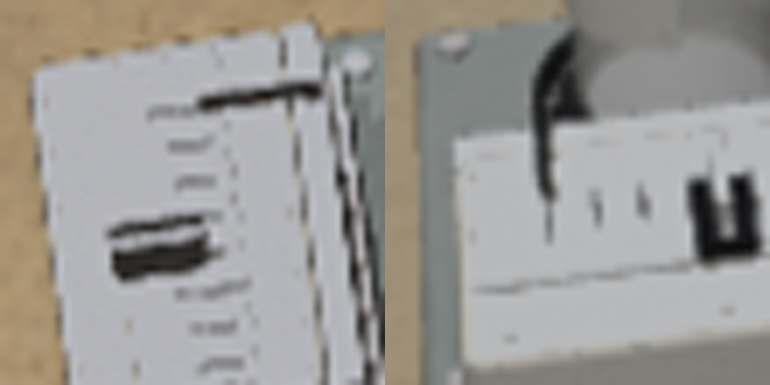

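The grip is good at about 15.7 mm opening. The first tick is at side-crop x 548, the ticks are about 47 px (10 mm) apart and the fin is at about 722, so the index is at roughly 37 mm. The top view agrees. Pulling.

>>> carry_out([
  [[0, -0.5, 0], [0, 0, 0], 1],
  [[0, -1, 0], [0, 0, 0], 1],
  [[0, -1.5, 0], [0, 0, 0], 1],
  [[0, -2, 0], [0, 0, 0], 1],
  [[0, -2.5, 0], [0, 0, 0], 1],
  [[0, -3, 0], [0, 0, 0], 1],
  [[0, -3.4, 0], [0, 0, 0], 1],
  [[0, -3.6, 0], [0, 0, 0], 1],
  [[0, -3.7, 0], [0, 0, 0], 1],
  [[0, -3.7, 0], [0, 0, 0], 1],
  [[0, -3.7, 0], [0, 0, 0], 1],
])

```text
clock: 24.2
tool_pos: [0.462, -0.1193, 0.0511]
eef_rot: [0.66, 0.752, 0.001, 0.002]
contact_force: [6.0, 1.0, -4.6]
opening: 0.181
finger_force: 40.0
```

Run:
```python
from h import *
t=snap('top','top6'); s=snap('side','side6'); st()
A=cv2.resize(t['image'][170:235,200:265],None,fx=6,fy=6,interpolation=2)
B=cv2.resize(s['image'][260:325,195:260],None,fx=6,fy=6,interpolation=2)
cv2.imwrite('pics/end.png',np.hstack([A,B])[...,::-1])
```

```text
t 24.3 p [ 0.462  -0.1193  0.0511] q [ 0.15  0.85  0.01  2.15 -0.06  0.14  0.35] F [ 6.1 -0.2 -4.2] op 0.176 ff 39.96
[[-0.13, 0.992, 0.005], [0.992, 0.13, -0.0], [-0.001, 0.005, -1.0]]
```

View pics/end.png

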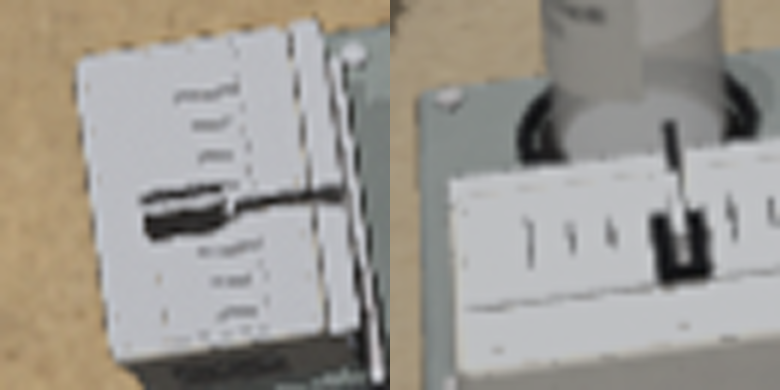

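In the side view the pointer at (675,150) runs straight into the fin at (680,195). In the top view its tip meets the fin at (233,207). They line up, so I'll hold briefly and hand in.

>>> carry_out([
  [[0, 0, 0], [0, 0, 0], 1],
  [[0, 0, 0], [0, 0, 0], 1],
  [[0, 0, 0], [0, 0, 0], 1],
  [[0, 0, 0], [0, 0, 0], 1],
  [[0, 0, 0], [0, 0, 0], 1],
  [[0, 0, 0], [0, 0, 0], 1],
])

```text
clock: 24.9
tool_pos: [0.462, -0.1193, 0.0511]
eef_rot: [0.66, 0.752, 0.001, 0.002]
contact_force: [6.7, 1.6, -4.8]
opening: 0.176
finger_force: 40.0
```

```bash
python3 -c "
from h import *
st(); print(r.finish_job())"
```

```text
t 24.9 p [ 0.462  -0.1193  0.0511] q [ 0.15  0.85  0.01  2.15 -0.06  0.14  0.35] F [ 6.7  1.6 -4.8] op 0.176 ff 39.96
[[-0.13, 0.992, 0.005], [0.992, 0.13, -0.0], [-0.001, 0.005, -1.0]]
the job is handed in; nothing more can be done
None
```

The job is handed in at 24.9 s, with no verdict returned: the bottle stands upright in the seat, and the shutter is held about 37 mm out with its pointer at the index mark, going by the last pictures.

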